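Bring the shaft's flat round and hold the collar on it

TASK

First pinch the upright motor shaft and turn it until its flat squarely faces the driver guide tube on the same board. Then lift the collar with the set screw up off its post, lower it over the shaft and keep holding it there in the gripper, level, with its screw pointing straight at the guide tube and at the height of the tube's hole, ready for the screw to be tightened onto the flat: finish still holding it, with nothing else carrying it. Leave the plain spacer ring on its post and the hammer and screwdriver where they are.

Things in the scene. Friction and masses are not known exactly. Their poses are not given: they have to be found in the camera images.
- unit: small green gear motor fixed upright on a brown board (215 x 125 x 14 mm), shaft up. Origin: on the bench surface, on the shaft's axis; z up; x points from the shaft to the driver guide. Motor radius up to 44 mm, its top 70 mm above the bench; above that only the bare shaft. Board and motor stand within some 14 cm, turned up to 0.45 rad
- shaft (a joint): angle (rad) of the shaft about unit's z, anticlockwise from above; 0 when the flat squarely faces the guide (along unit's +x). Starts at 0.45 to 1.4; stays where left (friction 0.08 N m); stops at -3.1 and 3.1. Dark steel, 20 mm in diameter, one bright milled flat 6.5 mm from the axis, so 16.5 mm thick across the flat. The flat runs from 82 mm above the bench to the top at 145 mm (last 3 mm tapered)
- flat_mid (a point): point in the middle of the flat's width on its face, 6.5 mm from the shaft axis and 115 mm above the bench; its x axis is the outward normal of the flat, z up; turns with the shaft
- shaft_top (a point): centre of the shaft's top end, 145 mm above the bench, on the shaft's axis
- guide_mouth (a point): centre of the hole, at the end near the shaft, of the driver guide: a level steel tube, 22 mm outside and 12 mm inside diameter, 45 mm long, on a dark steel bracket; 75 mm from the shaft's axis and 115 mm above the bench; the tube points at the shaft
- collar: loose steel collar, 0.08 to 0.16 kg, hung on a post, bore vertical: 38 mm outside, 16 mm high, bore 23 mm, two flat lands 22 mm long on its +y and -y sides (40 mm across, best to grip). Origin: centre of the underside, 50 mm above the bench at the start; x points along its dark set screw (11 mm head, turned up to 1.25 rad from world +x), whose 4 mm tip stands 1.3 mm into the bore
- collar_mid (a point): centre of the collar's bore at half its height, 8 mm above its underside, axes as the collar's; it must end 115 mm above the bench, level with the guide hole
- screw_head (a point): outer end of the collar's set screw, 28 mm from the bore's axis, at half height
- stand: fixed wooden foot 70 x 220 x 14 mm with two upright posts 65 mm either side of its origin along its y. Each post: shoulder 28 mm in diameter up to 50 mm above the bench, on which a ring sits, then a pin 16 mm in diameter up to 86 mm. Origin: centre of the foot on the bench, z up. Collar on one post, spacer on the other, either way round
- spacer: plain loose steel ring, 38 mm outside, 23 mm bore, 16 mm high, without a screw, on the other post; leave it. Origin: centre of its underside
- hammer: hammer lying on the bench beyond the stand, leave it
- driver: screwdriver lying on the bench to the left of the motor, leave it

How it is judged (in metres and radians):
On the way, in this order (a step that is already met when the one before it is completed fails the run):
1. the shaft's flat faces the driver guide (within 0.17 rad) while the collar is still on its post (value of joint shaft between -0.17 and 0.17 rad and height (world z) of collar below 0.06 m), for 0.3 s.
2. the collar is lifted up and off its post, held by the fingers (height (world z) of collar above 0.09 m and contact force between the fingers and collar above 1 N), for 0.2 s.
At the end, for the whole second after the job is handed in: Collar still gripped (over 2 N) and at rest round the shaft: bore centre within 4 mm of the axis, mid-height within 7 mm of the guide hole, tilt under 0.12 rad, screw towards the guide within 0.17 rad, and the flat facing the guide within 0.17 rad (value of joint shaft between -0.17 and 0.17 rad and horizontal distance between collar_mid and shaft_top below 0.004 m and z of collar_mid in the frame of guide_mouth between -0.007 and 0.007 m and angle between the x axis of collar and the x axis of unit, either way round below 0.17 rad and x of screw_head in the frame of unit above 0.015 m and angle between collar's own z axis and vertical below 0.12 rad and contact force between the fingers and collar above 2 N and linear speed of collar below 0.02 m/s); the arm keeps its last pose, push and grip.
It fails at once if the spacer ring, hammer or screwdriver is disturbed (moved over 20 mm) (distance of any of spacer, hammer, driver from where it was at the start of the episode above 0.02 m).
It also fails if it takes over 54 s, if anything falls off the work surface, if the arm or the gripper's body presses on something with over 40 N, if the wrist force passes 120 N, or if a joint passes its speed limit or range.

ROBOT

A 7-joint arm with a two-finger parallel gripper is mounted at the origin on the work surface. World frame = base frame: x ahead of the robot, y to its left, z up, the work surface at z = 0. Lengths are in m, angles in degrees, forces in N, time in s.
With the tool pointing down it reaches from about 0.425 to 0.875 m from the base axis. Payload 4.7 kg.
Tool frame: the origin (TCP) lies on the centre line of the jaws, within the pads' length; the fingertips stand 8 mm ahead of it and the grasp point (between the pads) lies 11 mm behind it; z points along the fingers, y is the direction in which the jaws open and shut (so a half turn about z gives the same grasp; the last joint's range is limited). The gripper opens to 87 mm and grips with 3 to 60 N. Pads are 19 mm wide; open, the fingers measure 117 mm over their backs; the gripper's body (75 mm by 190 mm) begins 51 mm behind the grasp point.
Start: joints at [70.709, 18.392, -4.016, 83.108, 1.295, 78.541, -3.26], TCP at [0.223, -0.61, 0.231] pointing down, gripper open.
Joint ranges: [-163.93, 163.93], [-17.29, 119.83], [-79.2, 71.16], [3.27, 140.29], [-89.18, 269.18], [5.43, 117.66], [-154.24, 154.24]. Speed limits (degrees/s): [147.25, 147.25, 180, 180, 180, 180, 180].

INTERFACE

Orientations are given as [roll, pitch, yaw] about the fixed x, y, z axes, in that order (R = Rz(yaw) Ry(pitch) Rx(roll)).
In Python, from cell import status, vision, workorder gives the robot as it stands.
- The arm moves only by the tool step_arm, never from a script. Its argument "series" is a list of rows, each an object of numbers: "ax", "ay", "az": the turn, a rotation vector about the world's x, y, z in degrees; "x", "y", "z": the shift along the world's x, y, z in m; "claw": the opening in per cent of the stroke, from 0 (shut) to 100 (fully open). In form: [{"ax": .., "ay": .., "az": .., "x": .., "y": .., "z": .., "claw": ..}, ...]. A call has 1 to 12 rows; each row is the pose to reach, as a shift and turn from the pose commanded when the call began; what a row does not reach only later rows make up. A row lasts 1/10 s, in which the tool goes at most 50 mm and 8.59 degrees, less where a joint would pass 70% of its speed; a pose out of reach is approached as far as the arm can. A call with a gripper value outside its range is refused whole. The fingers move at their own pace and stop on an object; "squeeze" is the grip in N (left out, the last holds). Time passes only in rows, so rows that repeat a pose let the fingers close. It gives the time, the measured TCP pose, the force and the opening at its end, in the units of the state.
- status.get_obs(): the state, without advancing time (a new reading comes with each control period).
- vision.read_camera(name): name is "scene" or "top" or "wrist"; returns the picture (480x640x3 uint8, red, green, blue); there is no depth.
- vision.camera_params(name): a dict with "fovy" (degrees; the focal length in pixels is half the picture's height over the tangent of half this angle, whatever the lens; pixels are square), "cx", "cy" (the principal point, pixels), "eye" and "orientation" of the camera in the world; the wrist camera has in their place "tool_from_camera" (4x4, takes a point from camera to tool coordinates, whose origin is the TCP and whose axes are the flange's). Camera axes: x right, y down, z forward; pixel columns grow to the right and rows downward; lengths in m; the calibration is good to about 2 mm. A picture is of the moment at which its call begins: read the wrist's pose just before it. camera_params takes no time and is no camera call.
- workorder.sign_off(): hands the job in, once; it reports no verdict.
The state is a dict: "time_s": time; "qpos": joint angles; "joint_velocities": joint speeds; "effort": joint torques, N m; "tool_pos": TCP position; "tool_rot": TCP orientation; "force": force on the tool from outside, world axes, zero at the start; "wrist_torque": the same for the moment, N m; "grip_width": finger opening in m.
Only numpy, scipy, OpenCV 4.12 (cv2) and the standard library are available. Lean on these libraries where they do the work, as an engineer would, in place of code of your own. Each camera call takes 0.05 s, during which the arm holds its last target.

## Working session

There is one attempt and no reset: what is moved stays moved. The work goes in short steps, Python scripts to look and compute and a tool call to move; the robot and the scene stay as the last step left them, time stands still between calls to the robot, and variables do not carry over. Pictures are saved under pics/ and viewed, and the job is handed in when it is done.

Besides the shell and the picture viewer there is one more tool, called after "Request:" as name(argument=value, ...) on one line, values as JSON. step_arm: Moves the arm, as the interface text tells. Its arguments: {"type":"object","properties":{"series":{"type":"array"},"squeeze":{"type":"number"}},"required":["series"]}

```bash
ls; mkdir -p pics
python3 - <<'E'
from cell import status, vision
import cv2
print(status.get_obs())
for n in ("scene","top"):
    im=vision.read_camera(n); cv2.imwrite(f"pics/{n}0.png",im[:,:,::-1])
for n in ("scene","top","wrist"): print(n,vision.camera_params(n))
E
```

```text
pics
{'time_s': 0.0, 'qpos': array([70.70772266, 18.44022943, -4.01576447, 83.17496962,  1.29716358,
       78.54253066, -3.25856408]), 'joint_velocities': array([-0.06997723, -0.01623237, -0.02249563,  0.07642358,  0.09553496,
       -0.08512452, -0.09298781]), 'effort': array([ 9.75880430e-04, -4.91290784e+01, -4.03595427e-01, -3.12524736e+01,
       -6.41063601e-02,  4.37052338e-02,  1.71541378e-04]), 'tool_pos': array([ 0.22313317, -0.60991493,  0.22944772]), 'tool_rot': array([-1.79887638e+02,  7.88912509e-03,  2.01041252e+01]), 'force': array([ 0.04145162, -0.09176362,  0.05479795]), 'wrist_torque': array([ 0.00966921, -0.02679046, -0.00487513]), 'grip_width': 0.08690841387090326}
scene {'fovy': 46.06405585816488, 'cx': 324.2099388780134, 'cy': 244.2944421277918, 'eye': array([1.28438113, 0.63986513, 0.66692176]), 'orientation': array([-122.26282509,    0.79742242,  130.16524754])}
top {'fovy': 56.180018712878365, 'cx': 318.0047112170442, 'cy': 236.76446028826402, 'eye': array([0.47764137, 0.06132626, 0.89955208]), 'orientation': array([-170.20473485,    0.94990932,  -90.35363637])}
wrist {'fovy': 71.0173986190503, 'cx': 317.7480671755254, 'cy': 233.6617396026366, 'tool_from_camera': array([[ 1.06889414e-03, -9.67488135e-01, -2.52914147e-01,
         6.81315374e-02],
       [ 9.99999418e-01,  1.07120621e-03,  1.28558357e-04,
        -7.52277763e-04],
       [ 1.46544519e-04, -2.52914137e-01,  9.67488717e-01,
        -1.53199128e-01],
       [ 0.00000000e+00,  0.00000000e+00,  0.00000000e+00,
         1.00000000e+00]])}
```

View pics/scene0.png

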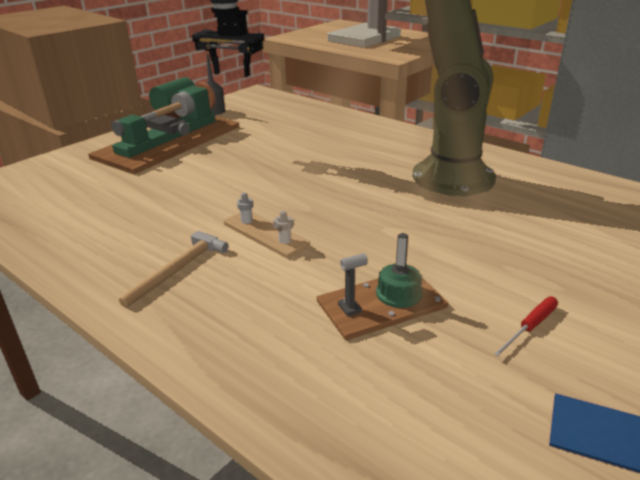

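View pics/top0.png

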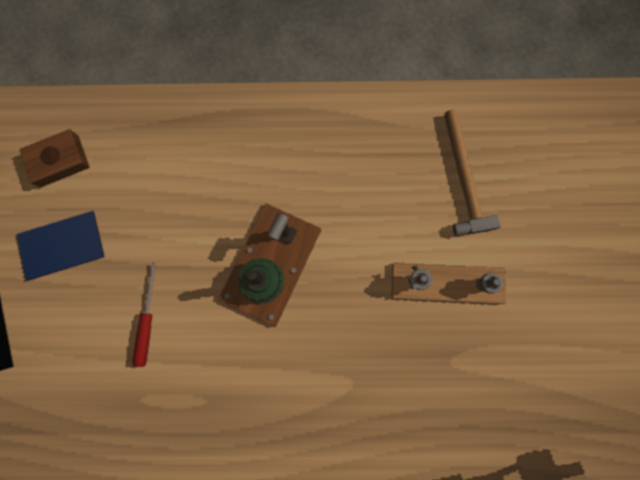

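```bash
cat > h.py <<'E'
import numpy as np, cv2
from scipy.spatial.transform import Rotation as Ro
from cell import status, vision
def cam(n,obs=None):
    p=vision.camera_params(n); f=240/np.tan(np.radians(p['fovy']/2))
    K=np.array([[f,0,p['cx']],[0,f,p['cy']],[0,0,1]])
    if n=='wrist':
        T=p['tool_from_camera'];R=Ro.from_euler('xyz',obs['tool_rot'],degrees=True).as_matrix()
        return K,R@T[:3,:3],R@T[:3,3]+obs['tool_pos']
    return K,Ro.from_euler('xyz',p['orientation'],degrees=True).as_matrix(),np.array(p['eye'])
def plane(c,uv,z):
    K,R,e=c; d=R@np.linalg.solve(K,np.array([uv[0],uv[1],1.])); return e+d*(z-e[2])/d[2]
def proj(c,P):
    K,R,e=c; q=K@(R.T@(np.asarray(P,float)-e)); return q[:2]/q[2]
def crop(im,x0,y0,x1,y1,s,name):
    cv2.imwrite(name,cv2.resize(im[y0:y1,x0:x1],None,fx=s,fy=s,interpolation=cv2.INTER_CUBIC)[:,:,::-1])
E
python3 - <<'E'
from h import *
t=cv2.imread('pics/top0.png')[:,:,::-1]; s=cv2.imread('pics/scene0.png')[:,:,::-1]
crop(t,210,195,340,335,4,'pics/t_unit.png'); crop(t,380,250,520,315,5,'pics/t_stand.png')
crop(s,310,220,460,345,5,'pics/s_unit.png'); crop(s,215,185,315,260,7,'pics/s_stand.png')
E
```

```text
(no output)
```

View pics/t_unit.png

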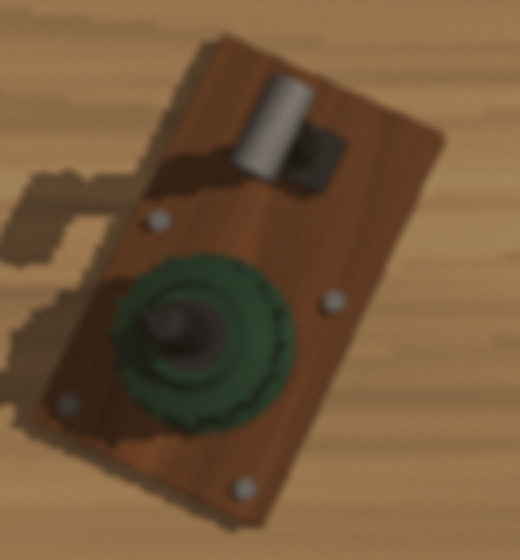

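View pics/t_stand.png

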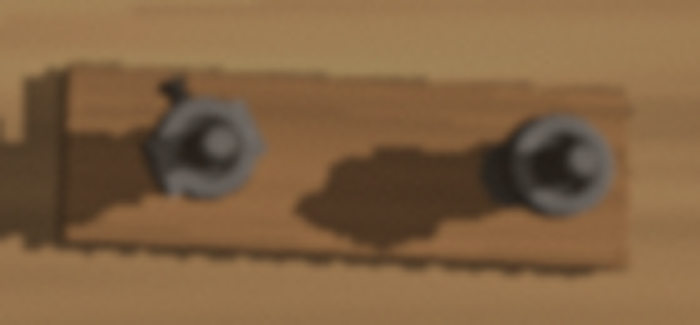

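View pics/s_unit.png

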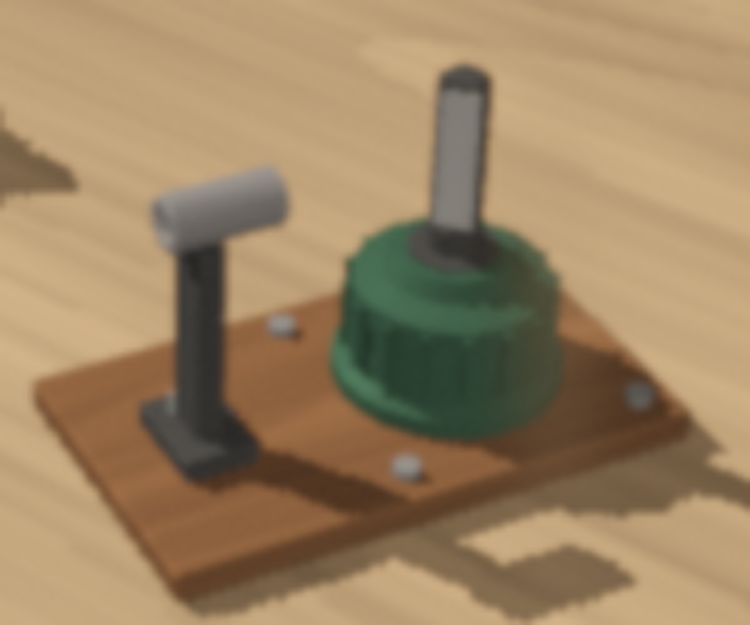

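View pics/s_stand.png

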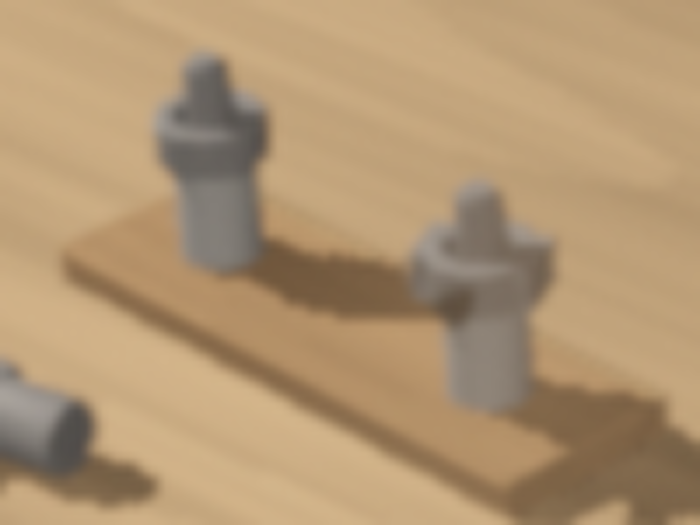

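Run:
```python
from h import *
t=cam('top'); s=cam('scene')
def T(ox,oy,k,u,v): return (ox+u/k-.5+.5/k, oy+v/k-.5+.5/k)
print('K',t[0][0,0],s[0][0,0])
# top view
print('shaft top', plane(t,T(210,195,4,165,322),.145))
print('guide ends top edge z~.126', plane(t,T(210,195,4,250,170),.124), plane(t,T(210,195,4,296,82),.124))
for p in [(228,38),(445,135),(262,525),(42,410)]: print('board',plane(t,T(210,195,4,*p),.014))
print('motor', plane(t,T(210,195,4,207,342),.06))
print('post pin A', plane(t,T(380,250,5,217,142),.086),'pin B',plane(t,T(380,250,5,582,160),.086))
print('collar ring', plane(t,T(380,250,5,205,146),.066),'spacer',plane(t,T(380,250,5,562,165),.066))
print('screw', plane(t,T(380,250,5,172,88),.058))
print('scene shaft top',plane(s,T(310,220,5,465,75),.145))
print('scene pinA',plane(s,T(215,185,7,480,190),.086),plane(s,T(215,185,7,207,62),.086))
```

```text
K 449.6687532466778 564.5269812827423
shaft top [0.54352808 0.18639561 0.145     ]
guide ends top edge z~.126 [0.61171703 0.15380885 0.124     ] [0.65099206 0.13388895 0.124     ]
board [0.69875059 0.17886249 0.014     ]
board [0.64765348 0.06920433 0.014     ]
board [0.45635234 0.1591533  0.014     ]
board [0.5122849  0.26771868 0.014     ]
motor [0.54145959 0.18064183 0.06      ]
post pin A [ 0.54114039 -0.11466673  0.086     ] pin B [ 0.53371535 -0.24480175  0.086     ]
collar ring [ 0.54126082 -0.11451551  0.066     ] spacer [ 0.53331581 -0.24489213  0.066     ]
screw [ 0.56362979 -0.10487256  0.058     ]
scene shaft top [0.5452068  0.18846707 0.145     ]
scene pinA [ 0.54196628 -0.11161452  0.086     ] [ 0.53541953 -0.2395335   0.086     ]
```

Request:
step_arm(series=[{"x":0.03,"y":0.045,"z":-0.002},{"x":0.06,"y":0.09,"z":-0.005},{"x":0.088,"y":0.13,"z":-0.008},{"x":0.114,"y":0.172,"z":-0.01},{"x":0.14,"y":0.214,"z":-0.013},{"x":0.167,"y":0.256,"z":-0.016},{"x":0.194,"y":0.298,"z":-0.018},{"x":0.22,"y":0.34,"z":-0.02},{"x":0.247,"y":0.382,"z":-0.023},{"x":0.273,"y":0.424,"z":-0.025},{"x":0.298,"y":0.464,"z":-0.028},{"x":0.318,"y":0.495,"z":-0.03}])

```text
invalid input
```

Request:
step_arm(series=[{"x":0},{"x":0},{"x":0}])

```text
invalid input
```

Run:
```python
from h import *
o=status.get_obs(); im=vision.read_camera('wrist'); cv2.imwrite('pics/w1.png',im[:,:,::-1])
np.save('o1.npy',o,allow_pickle=True); print(o['time_s'],o['tool_pos'],o['tool_rot'],o['qpos'])
c=cam('wrist',o)
for P in [(.541,-.114,.086),(.541,-.114,.066),(.5637,-.105,.058),(.534,-.243,.066)]: print(proj(c,P))
```

```text
0.1 [ 0.22314359 -0.61001378  0.22958991] [-1.79904973e+02  5.83585778e-03  2.00997180e+01] [70.71028954 18.43512699 -4.01492153 83.16532154  1.29539043 78.53982318
 -3.25903356]
[-323.58737482 -603.22796929]
[-263.16917147 -532.74306001]
[-259.77289817 -568.58838557]
[ -46.48940796 -411.98266227]
```

View pics/w1.png

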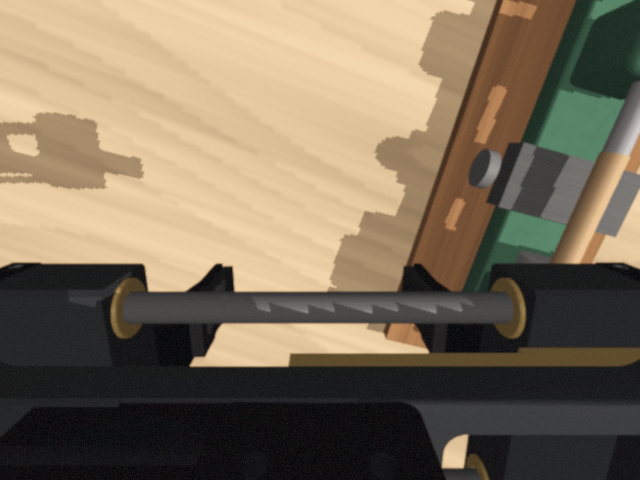

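Request:
step_arm(series=[{"ax":0,"ay":0,"az":0,"x":0.026,"y":0.045,"z":-0.002,"claw":100},{"ax":0,"ay":0,"az":0,"x":0.05,"y":0.088,"z":-0.005,"claw":100},{"ax":0,"ay":0,"az":0,"x":0.074,"y":0.13,"z":-0.008,"claw":100},{"ax":0,"ay":0,"az":0,"x":0.098,"y":0.172,"z":-0.01,"claw":100},{"ax":0,"ay":0,"az":0,"x":0.122,"y":0.214,"z":-0.013,"claw":100},{"ax":0,"ay":0,"az":0,"x":0.146,"y":0.256,"z":-0.016,"claw":100},{"ax":0,"ay":0,"az":0,"x":0.17,"y":0.298,"z":-0.018,"claw":100},{"ax":0,"ay":0,"az":0,"x":0.194,"y":0.34,"z":-0.02,"claw":100},{"ax":0,"ay":0,"az":0,"x":0.218,"y":0.382,"z":-0.023,"claw":100},{"ax":0,"ay":0,"az":0,"x":0.242,"y":0.424,"z":-0.025,"claw":100},{"ax":0,"ay":0,"az":0,"x":0.26,"y":0.456,"z":-0.028,"claw":100},{"ax":0,"ay":0,"az":0,"x":0.27,"y":0.478,"z":-0.03,"claw":100}])

```text
time_s: 1.35
tool_pos: [0.4945, -0.1289, 0.2004]
tool_rot: [-180.0, -0.0, 20.3]
force: [-0.6, 0.0, 0.3]
grip_width: 0.087
```

Request:
step_arm(series=[{"ax":0,"ay":0,"az":0,"x":0,"y":0,"z":0,"claw":100},{"ax":0,"ay":0,"az":0,"x":0,"y":0,"z":0,"claw":100},{"ax":0,"ay":0,"az":0,"x":0,"y":0,"z":0,"claw":100}])

```text
time_s: 1.65
tool_pos: [0.4927, -0.1339, 0.2005]
tool_rot: [180.0, 0.0, 20.0]
force: [0.3, -0.2, 0.3]
grip_width: 0.087
```

Run:
```python
from h import *
o=status.get_obs(); im=vision.read_camera('wrist'); cv2.imwrite('pics/w2.png',im[:,:,::-1])
np.save('o2.npy',o,allow_pickle=True); print(o['time_s'],o['tool_pos'],o['tool_rot'],o['qpos'])
c=cam('wrist',o)
for P in [(.541,-.114,.086),(.541,-.114,.066),(.5637,-.105,.058),(.534,-.243,.066)]: print(proj(c,P))
```

```text
1.65 [ 0.49274737 -0.13393377  0.20045862] [1.79974605e+02 4.45793448e-02 1.99804587e+01] [ 40.14087274   3.90774445 -28.94162792 104.13844673   2.02893633
  72.47587509 -59.37583736]
[315.80014428 166.72964191]
[315.9265828  165.27151612]
[315.13304242 135.25760497]
[451.36032702 224.22783613]
```

View pics/w2.png

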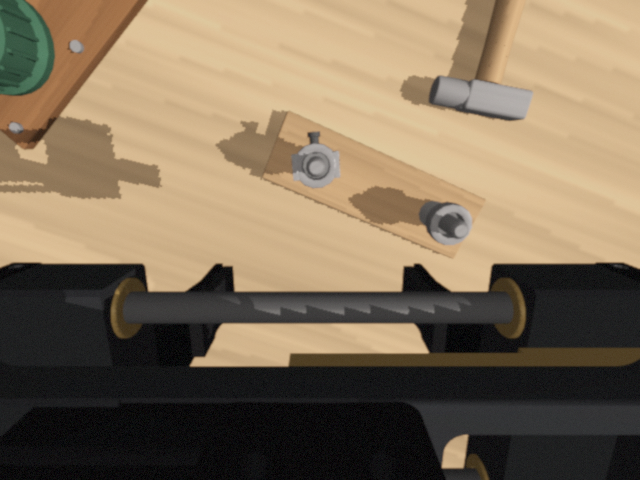

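Run:
```python
from h import *
im=cv2.imread('pics/w2.png')[:,:,::-1]
crop(im,280,110,360,200,7,'pics/w2c.png')
```

```text
(no output)
```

View pics/w2c.png

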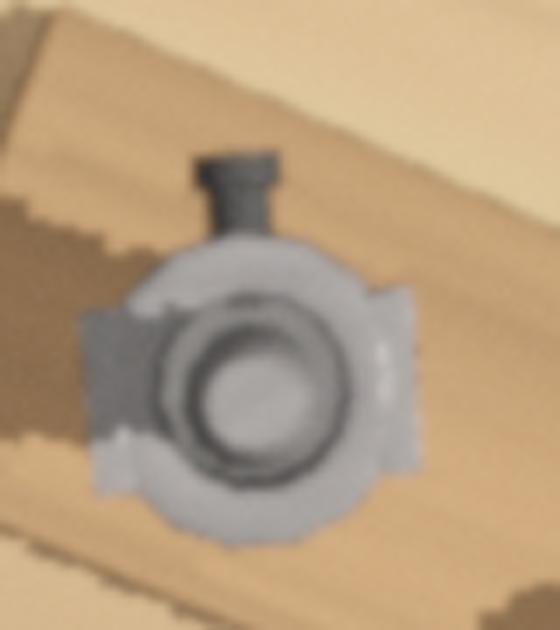

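Run:
```python
from h import *
o=np.load('o2.npy',allow_pickle=True).item(); c=cam('wrist',o)
T=lambda u,v:(280+u/7-.43,110+v/7-.43)
C=plane(c,T(255,389),.066);H=plane(c,T(237,152),.0635);N=plane(c,T(241,225),.06)
print('C',C,'head',H,np.linalg.norm((H-C)[:2]))
for P in (H,N): print(np.degrees(np.arctan2(*(P-C)[[1,0]])))
a=[plane(c,T(*p),.066) for p in [(82,318),(97,492),(412,290),(420,470)]]
for i,j in ((1,0),(3,2)):
    d=a[i]-a[j];print('land',np.degrees(np.arctan2(-d[1],-d[0])),np.linalg.norm(d))
print('mid lands',np.mean(a,axis=0))
m1=(a[0]+a[1])/2;m2=(a[2]+a[3])/2; d=m1-m2; print('across',np.degrees(np.arctan2(d[1],d[0]))-90,np.linalg.norm(d))
```

```text
C [ 0.5411214  -0.11402017  0.066     ] head [ 0.56604684 -0.10269304  0.0635    ] 0.027378477173665847
24.438976100960183
25.109588471820775
land 23.96275713685718 0.020589285760910903
land 23.552847191574198 0.021178038867051163
mid lands [ 0.54054176 -0.11392343  0.066     ]
across 24.33075989454271 0.039268491381527576
```

Run:
```python
from h import *
im=cv2.imread('pics/scene0.png'); g=cv2.cvtColor(im,cv2.COLOR_BGR2GRAY)
for v in (246,250,254,258): print(v,list(zip(range(392,412),g[v,392:412])))
s=cam('scene')
for z in (.13,.1):
  print(proj(s,(.544,.187,z)))
  for az in (31.5+90,31.5-90): print(proj(s,(.544+.01*np.cos(np.radians(az)),.187+.01*np.sin(np.radians(az)),z)))
```

```text
246 [(392, np.uint8(166)), (393, np.uint8(165)), (394, np.uint8(166)), (395, np.uint8(162)), (396, np.uint8(144)), (397, np.uint8(116)), (398, np.uint8(119)), (399, np.uint8(125)), (400, np.uint8(126)), (401, np.uint8(126)), (402, np.uint8(126)), (403, np.uint8(125)), (404, np.uint8(122)), (405, np.uint8(109)), (406, np.uint8(83)), (407, np.uint8(106)), (408, np.uint8(146)), (409, np.uint8(165)), (410, np.uint8(170)), (411, np.uint8(171))]
250 [(392, np.uint8(167)), (393, np.uint8(167)), (394, np.uint8(166)), (395, np.uint8(158)), (396, np.uint8(135)), (397, np.uint8(113)), (398, np.uint8(120)), (399, np.uint8(125)), (400, np.uint8(126)), (401, np.uint8(127)), (402, np.uint8(126)), (403, np.uint8(125)), (404, np.uint8(118)), (405, np.uint8(98)), (406, np.uint8(84)), (407, np.uint8(121)), (408, np.uint8(155)), (409, np.uint8(164)), (410, np.uint8(163)), (411, np.uint8(163))]
254 [(392, np.uint8(168)), (393, np.uint8(168)), (394, np.uint8(166)), (395, np.uint8(154)), (396, np.uint8(128)), (397, np.uint8(115)), (398, np.uint8(123)), (399, np.uint8(126)), (400, np.uint8(127)), (401, np.uint8(127)), (402, np.uint8(126)), (403, np.uint8(124)), (404, np.uint8(114)), (405, np.uint8(90)), (406, np.uint8(89)), (407, np.uint8(129)), (408, np.uint8(160)), (409, np.uint8(167)), (410, np.uint8(167)), (411, np.uint8(167))]
258 [(392, np.uint8(172)), (393, np.uint8(171)), (394, np.uint8(167)), (395, np.uint8(151)), (396, np.uint8(121)), (397, np.uint8(116)), (398, np.uint8(124)), (399, np.uint8(127)), (400, np.uint8(128)), (401, np.uint8(128)), (402, np.uint8(126)), (403, np.uint8(124)), (404, np.uint8(110)), (405, np.uint8(87)), (406, np.uint8(109)), (407, np.uint8(148)), (408, np.uint8(166)), (409, np.uint8(169)), (410, np.uint8(168)), (411, np.uint8(168))]
[401.78175073 241.21893291]
[407.41198613 241.59943479]
[396.16650254 240.83944389]
[400.8018368  255.20935744]
[406.34288989 255.6022981 ]
[395.27530386 254.81744647]
```

Request:
step_arm(series=[{"ax":0,"ay":0,"az":8.5,"x":0.008,"y":0.028,"z":0.005,"claw":100},{"ax":0,"ay":0,"az":17,"x":0.016,"y":0.056,"z":0.01,"claw":100},{"ax":0,"ay":0,"az":25,"x":0.024,"y":0.084,"z":0.015,"claw":100},{"ax":0,"ay":0,"az":33,"x":0.03,"y":0.112,"z":0.02,"claw":100},{"ax":0,"ay":0,"az":41,"x":0.036,"y":0.14,"z":0.025,"claw":100},{"ax":0,"ay":0,"az":49,"x":0.044,"y":0.168,"z":0.03,"claw":100},{"ax":0,"ay":0,"az":57,"x":0.052,"y":0.196,"z":0.035,"claw":100},{"ax":0,"ay":0,"az":65,"x":0.058,"y":0.22,"z":0.04,"claw":100},{"ax":0,"ay":0,"az":73,"x":0.064,"y":0.244,"z":0.045,"claw":100},{"ax":0,"ay":0,"az":81,"x":0.07,"y":0.262,"z":0.05,"claw":100},{"ax":0,"ay":0,"az":89,"x":0.074,"y":0.272,"z":0.05,"claw":100},{"ax":0,"ay":0,"az":97,"x":0.076,"y":0.278,"z":0.05,"claw":100}])

```text
time_s: 2.9
tool_pos: [0.5699, 0.1453, 0.2507]
tool_rot: [180.0, 0.0, 117.4]
force: [0.1, -1.0, -0.3]
grip_width: 0.087
```

Request:
step_arm(series=[{"ax":0,"ay":0,"az":0,"x":0,"y":0,"z":0,"claw":100},{"ax":0,"ay":0,"az":0,"x":0,"y":0,"z":0,"claw":100},{"ax":0,"ay":0,"az":0,"x":0,"y":0,"z":0,"claw":100}])

```text
time_s: 3.2
tool_pos: [0.5695, 0.1442, 0.2505]
tool_rot: [-180.0, 0.0, 116.9]
force: [0.0, 0.3, 0.2]
grip_width: 0.087
```

Run:
```python
from h import *
o=status.get_obs(); im=vision.read_camera('wrist'); cv2.imwrite('pics/w3.png',im[:,:,::-1])
np.save('o3.npy',o,allow_pickle=True); print(o['time_s'],o['tool_pos'],o['tool_rot'],o['qpos'])
c=cam('wrist',o)
for P in [(.544,.187,.145),(.544,.187,.07),(.612,.155,.115)]: print(proj(c,P))
```

```text
3.2 [0.56947314 0.144184   0.250478  ] [-1.79977974e+02  3.48004375e-02  1.16858713e+02] [ 23.73339245  15.69101186 -48.50427243  89.37558533  11.89527926
  80.30980231   1.13513171]
[314.16510924 172.93440031]
[314.98404606 166.87551282]
[366.55616567 237.81342206]
```

View pics/w3.png

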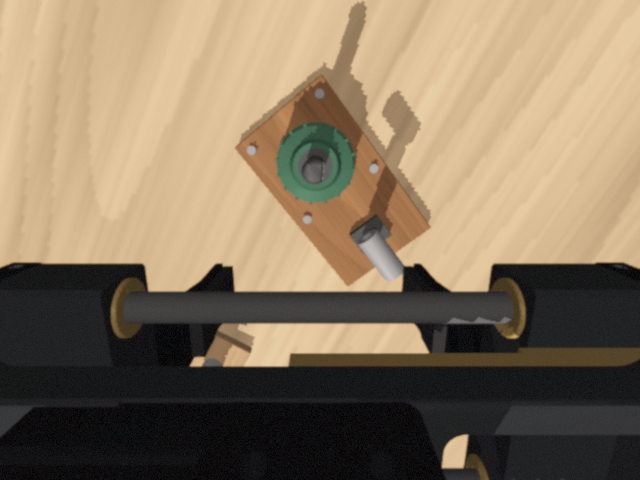

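Run:
```python
from h import *
im=cv2.imread('pics/w3.png')[:,:,::-1]
crop(im,270,115,420,285,4.0,'pics/w3a.png');crop(im,290,140,345,195,11,'pics/w3c.png')
```

```text
(no output)
```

View pics/w3c.png

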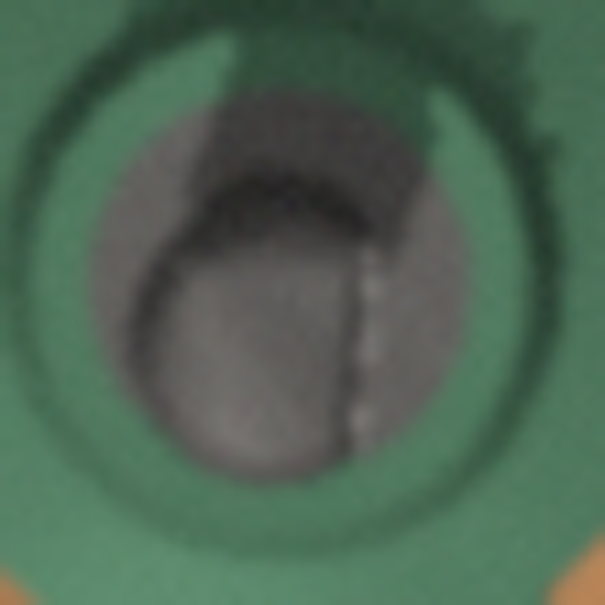

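View pics/w3a.png

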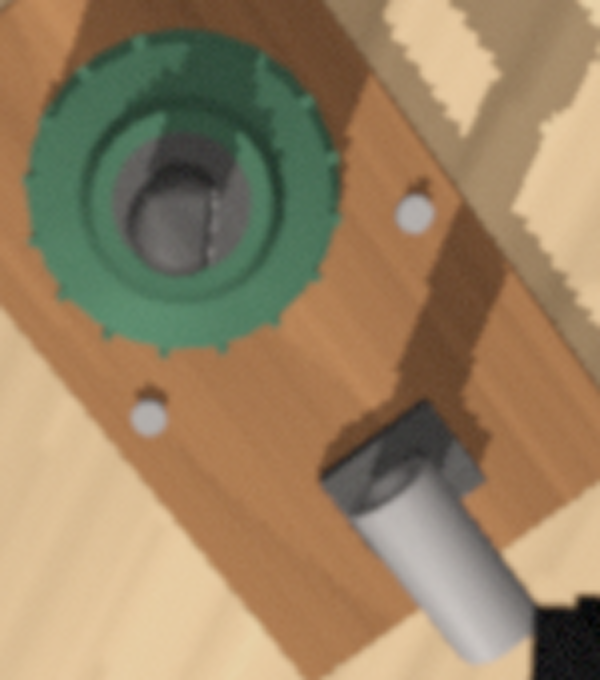

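Request:
step_arm(series=[{"ax":0,"ay":0,"az":-4.2,"x":-0.0258,"y":0.0438,"z":0,"claw":100},{"ax":0,"ay":0,"az":-4.2,"x":-0.0258,"y":0.0438,"z":0,"claw":100},{"ax":0,"ay":0,"az":-4.2,"x":-0.0258,"y":0.0438,"z":-0.03,"claw":100},{"ax":0,"ay":0,"az":-4.2,"x":-0.0258,"y":0.0438,"z":-0.06,"claw":100},{"ax":0,"ay":0,"az":-4.2,"x":-0.0258,"y":0.0438,"z":-0.09,"claw":100},{"ax":0,"ay":0,"az":-4.2,"x":-0.0258,"y":0.0438,"z":-0.12,"claw":100},{"ax":0,"ay":0,"az":-4.2,"x":-0.0258,"y":0.0438,"z":-0.1435,"claw":100},{"ax":0,"ay":0,"az":-4.2,"x":-0.0258,"y":0.0438,"z":-0.1435,"claw":60},{"ax":0,"ay":0,"az":-4.2,"x":-0.0258,"y":0.0438,"z":-0.1435,"claw":45}])

```text
time_s: 4.15
tool_pos: [0.5436, 0.1894, 0.1076]
tool_rot: [180.0, -0.0, 112.9]
force: [0.9, 0.4, -0.3]
grip_width: 0.0781
```

Run:
```python
from h import *
o=status.get_obs();print(o['time_s'],o['tool_pos'],o['tool_rot'],o['qpos'],o['force'],o['grip_width'])
im=vision.read_camera('scene');crop(im,310,160,460,310,4,'pics/s4.png')
im=vision.read_camera('wrist');cv2.imwrite('pics/w4.png',im[:,:,::-1])
```

```text
4.15 [0.54364316 0.18940665 0.1076426 ] [ 1.79990315e+02 -6.30609130e-03  1.12874730e+02] [ 17.83341834  21.09748702 -47.24033524 101.04907515  16.91403268
  65.2394544  -11.80220773] [ 0.89809899  0.39383354 -0.25411753] 0.07811507658057269
```

View pics/s4.png

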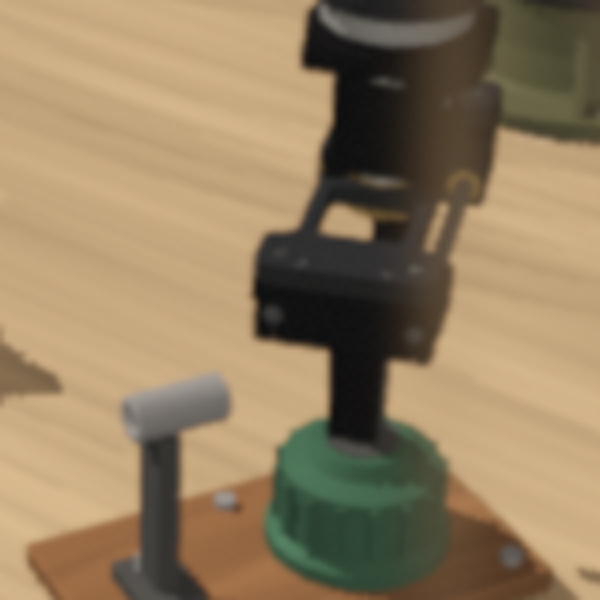

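View pics/w4.png

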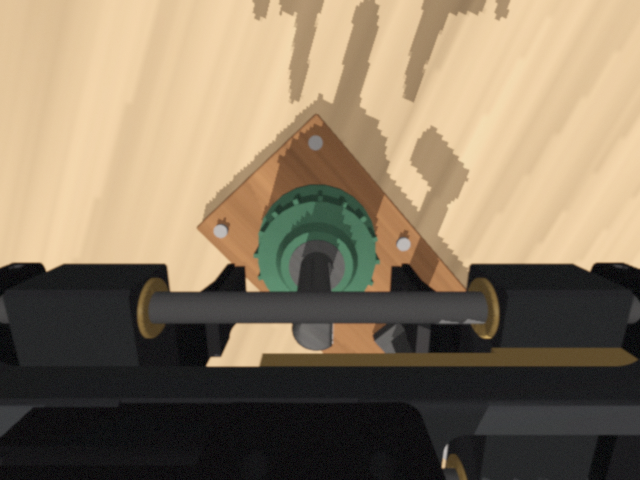

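Request:
step_arm(series=[{"ax":0,"ay":0,"az":0,"x":0,"y":0,"z":0,"claw":30},{"ax":0,"ay":0,"az":0,"x":0,"y":0,"z":0,"claw":25},{"ax":0,"ay":0,"az":0,"x":0,"y":0,"z":0,"claw":20},{"ax":0,"ay":0,"az":0,"x":0,"y":0,"z":0,"claw":10},{"ax":0,"ay":0,"az":0,"x":0,"y":0,"z":0,"claw":5},{"ax":0,"ay":0,"az":0,"x":0,"y":0,"z":0,"claw":0}], squeeze=15)

```text
time_s: 4.85
tool_pos: [0.5435, 0.1893, 0.1071]
tool_rot: [180.0, 0.0, 112.9]
force: [0.3, 0.0, 0.3]
grip_width: 0.0229
```

Request:
step_arm(series=[{"ax":0,"ay":0,"az":0,"x":0,"y":0,"z":0,"claw":0},{"ax":0,"ay":0,"az":0,"x":0,"y":0,"z":0,"claw":0},{"ax":0,"ay":0,"az":0,"x":0,"y":0,"z":0,"claw":0}], squeeze=15)

```text
time_s: 5.15
tool_pos: [0.5422, 0.1888, 0.1069]
tool_rot: [-179.8, 0.0, 112.9]
force: [-4.9, -2.5, 3.8]
grip_width: 0.016
```

Request:
step_arm(series=[{"ax":0,"ay":0,"az":0,"x":-0.0013,"y":-0.0005,"z":0,"claw":0},{"ax":0,"ay":0,"az":0,"x":-0.0013,"y":-0.0005,"z":0,"claw":0},{"ax":0,"ay":0,"az":-6,"x":-0.0013,"y":-0.0003,"z":0,"claw":0},{"ax":0,"ay":0,"az":-12,"x":-0.0014,"y":-0.0002,"z":0,"claw":0},{"ax":0,"ay":0,"az":-18,"x":-0.0014,"y":0,"z":0,"claw":0},{"ax":0,"ay":0,"az":-24,"x":-0.0014,"y":0.0002,"z":0,"claw":0},{"ax":0,"ay":0,"az":-30,"x":-0.0014,"y":0.0004,"z":0,"claw":0},{"ax":0,"ay":0,"az":-36,"x":-0.0014,"y":0.0006,"z":0,"claw":0},{"ax":0,"ay":0,"az":-42,"x":-0.0013,"y":0.0008,"z":0,"claw":0},{"ax":0,"ay":0,"az":-48.2,"x":-0.0013,"y":0.0009,"z":0,"claw":0},{"ax":0,"ay":0,"az":-48.2,"x":-0.0013,"y":0.0009,"z":0,"claw":0},{"ax":0,"ay":0,"az":-48.2,"x":-0.0013,"y":0.0009,"z":0,"claw":0}], squeeze=35)

```text
time_s: 6.35
tool_pos: [0.5437, 0.1901, 0.1069]
tool_rot: [179.9, -0.1, 64.8]
force: [6.5, 1.0, -3.9]
grip_width: 0.016
```

Run:
```python
from h import *
o=status.get_obs();print(o['time_s'],o['tool_pos'],o['tool_rot'],o['qpos'],o['force'],o['wrist_torque'],o['grip_width'])
im=vision.read_camera('wrist');cv2.imwrite('pics/w5.png',im[:,:,::-1])
```

```text
6.35 [0.54371415 0.19009105 0.1069245 ] [ 1.79874483e+02 -1.02752789e-01  6.48193769e+01] [ 11.33702143  18.89666376 -39.05301694 101.38274678  13.14034614
  64.16979685 -57.12799332] [ 6.45646028  1.04474341 -3.86350617] [ 0.0616804 -0.7291969 -0.0648179] 0.01602626577687268
```

View pics/w5.png

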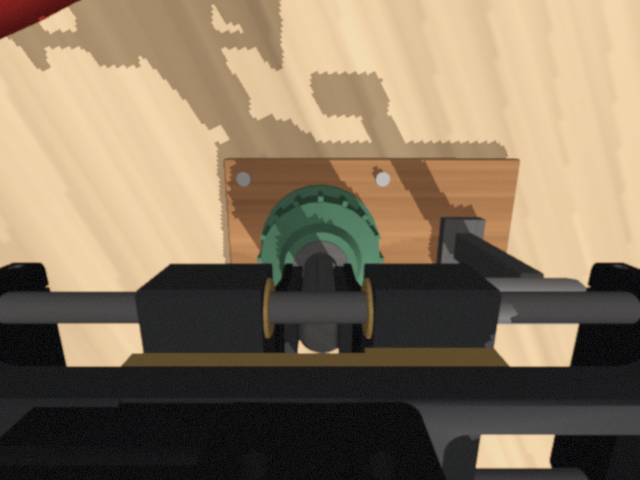

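Run:
```python
import numpy as np
def u(a): a=np.radians(a); return np.array([np.cos(a),np.sin(a)])
n1=u(22.9);n2=u(-25.2)
print(np.linalg.solve([n1,n2],[n1@[.5422,.1888]+.00175,n2@[.5437,.1901]+.00175]))
```

```text
[0.54453616 0.18776682]
```

Request:
step_arm(series=[{"ax":0,"ay":0,"az":0,"x":0,"y":0,"z":0,"claw":15},{"ax":0,"ay":0,"az":0,"x":0,"y":0,"z":0,"claw":40},{"ax":0,"ay":0,"az":0,"x":0,"y":0,"z":0,"claw":50},{"ax":0,"ay":0,"az":0,"x":0,"y":0,"z":0,"claw":50},{"ax":0,"ay":0,"az":0,"x":0,"y":0,"z":0.03,"claw":50},{"ax":0,"ay":0,"az":0,"x":0,"y":0,"z":0.06,"claw":50},{"ax":0,"ay":0,"az":0,"x":0,"y":0,"z":0.09,"claw":50},{"ax":0,"ay":0,"az":0,"x":-0.01,"y":-0.02,"z":0.13,"claw":50},{"ax":0,"ay":0,"az":0,"x":-0.015,"y":-0.04,"z":0.143,"claw":70},{"ax":0,"ay":0,"az":0,"x":-0.02,"y":-0.045,"z":0.143,"claw":100},{"ax":0,"ay":0,"az":0,"x":-0.02,"y":-0.045,"z":0.143,"claw":100},{"ax":0,"ay":0,"az":0,"x":-0.02,"y":-0.045,"z":0.143,"claw":100}])

```text
time_s: 7.6
tool_pos: [0.5214, 0.1459, 0.2487]
tool_rot: [-179.9, 0.0, 64.8]
force: [0.5, -0.3, -0.1]
grip_width: 0.0679
```

Run:
```python
from h import *
o=status.get_obs();print(o['time_s'],o['tool_pos'],o['tool_rot'],o['qpos'],o['force'],o['grip_width'])
im=vision.read_camera('wrist');cv2.imwrite('pics/w6.png',im[:,:,::-1]);np.save('o6.npy',o,allow_pickle=True)
crop(im,250,90,420,270,4,'pics/w6c.png')
im=vision.read_camera('scene');crop(im,310,220,460,345,5,'pics/s6.png')
```

```text
7.6 [0.52140834 0.14592129 0.24872638] [-1.79897465e+02  4.52810116e-02  6.47560778e+01] [ 18.1491672    7.44350037 -39.59623945  95.87944519   4.78933629
  78.51478626 -47.4173909 ] [ 0.45878436 -0.3012686  -0.08869467] 0.06792593564911108
```

View pics/w6.png

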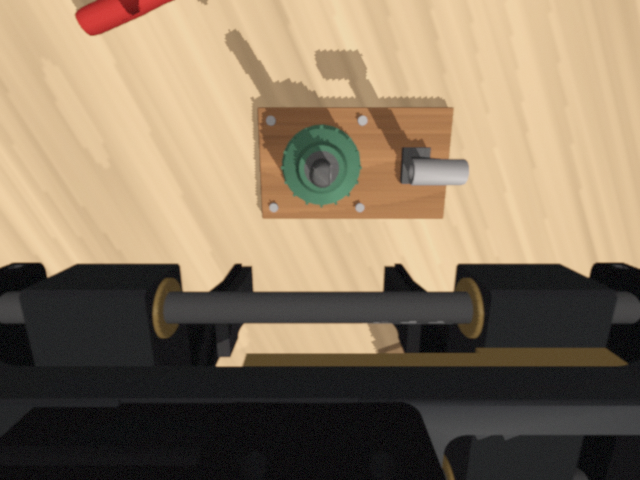

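View pics/w6c.png

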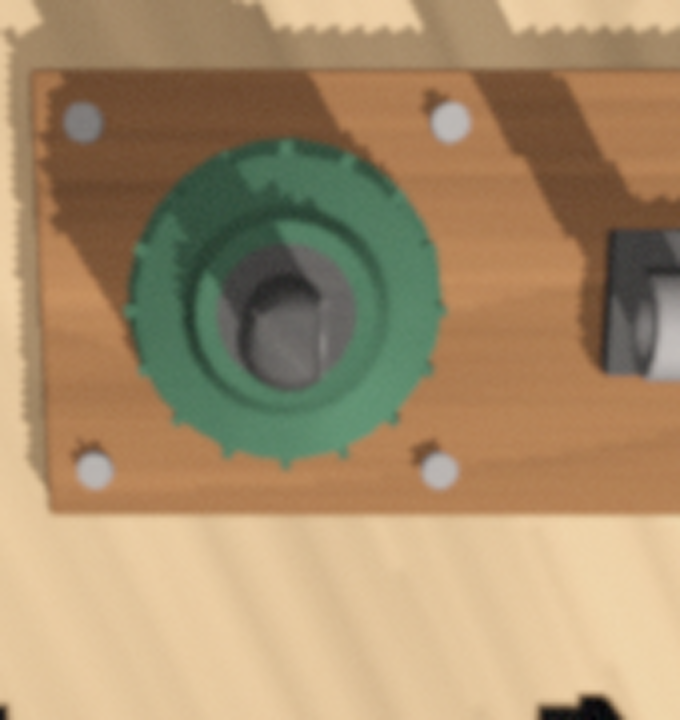

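View pics/s6.png

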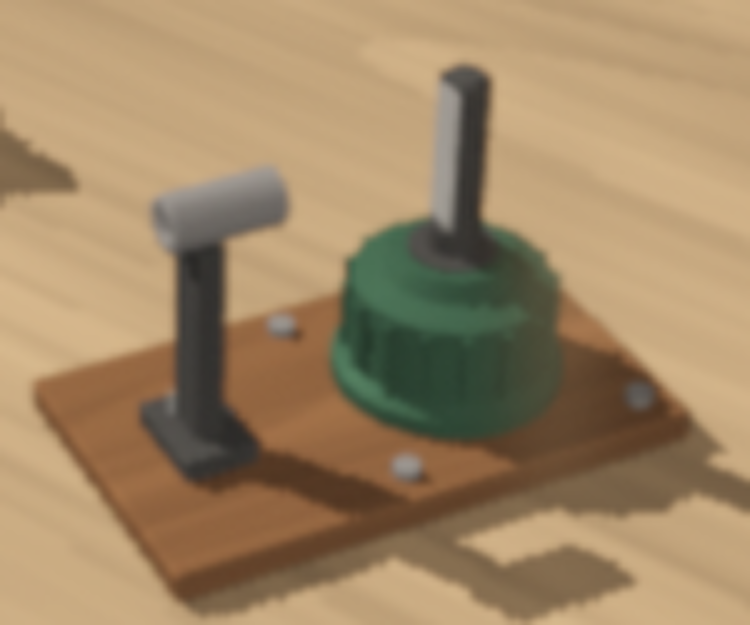

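Run:
```python
from h import *
o=np.load('o6.npy',allow_pickle=True).item(); c=cam('wrist',o)
T=lambda u,v:(250+u/4-.4,90+v/4-.4)
print(plane(c,T(290,338),.143))
print('boss',plane(c,T(287,309),.075),'motor',plane(c,T(287,303),.06))
b=[plane(c,p,.014) for p in [(259,107),(453,107),(443,217),(263,217)]]
print(b, np.degrees(np.arctan2(*(b[1]-b[0])[[1,0]])),np.degrees(np.arctan2(*(b[2]-b[3])[[1,0]])))
o3=np.load('o3.npy',allow_pickle=True).item(); c=cam('wrist',o3)
print(plane(c,(290+281/11-.45,140+341/11-.45),.143),plane(c,(290+280/11-.45,140+270/11-.45),.075))
```

```text
[0.54372339 0.18841814 0.143     ]
boss [0.54428402 0.18960301 0.075     ] motor [0.54463811 0.19006056 0.06      ]
[array([0.50895577, 0.27266848, 0.014     ]), array([0.69934718, 0.18310173, 0.014     ]), array([0.6481453 , 0.07267797, 0.014     ]), array([0.45648974, 0.16270174, 0.014     ])] -25.193926649999558 -25.16021773177973
[0.5438648  0.18782546 0.143     ] [0.54272094 0.18867531 0.075     ]
```

Request:
step_arm(series=[{"ax":0,"ay":0,"az":8,"x":0,"y":-0.02,"z":0,"claw":100},{"ax":0,"ay":0,"az":16,"x":0,"y":-0.04,"z":0,"claw":100},{"ax":0,"ay":0,"az":24,"x":0.002,"y":-0.06,"z":0,"claw":100},{"ax":0,"ay":0,"az":32,"x":0.004,"y":-0.08,"z":0,"claw":100},{"ax":0,"ay":0,"az":40,"x":0.006,"y":-0.1,"z":0,"claw":100},{"ax":0,"ay":0,"az":48,"x":0.008,"y":-0.12,"z":0,"claw":100},{"ax":0,"ay":0,"az":56,"x":0.01,"y":-0.14,"z":0,"claw":100},{"ax":0,"ay":0,"az":64,"x":0.012,"y":-0.16,"z":0,"claw":100},{"ax":0,"ay":0,"az":72,"x":0.014,"y":-0.18,"z":0,"claw":100},{"ax":0,"ay":0,"az":80,"x":0.016,"y":-0.2,"z":0,"claw":100},{"ax":0,"ay":0,"az":88,"x":0.018,"y":-0.22,"z":0,"claw":100},{"ax":0,"ay":0,"az":96,"x":0.0196,"y":-0.24,"z":0,"claw":100}])

```text
time_s: 8.9
tool_pos: [0.542, -0.0945, 0.249]
tool_rot: [180.0, -0.1, 161.1]
force: [0.7, 0.1, -0.7]
grip_width: 0.087
```

Request:
step_arm(series=[{"ax":0,"ay":0,"az":8,"x":0,"y":-0.01,"z":0,"claw":100},{"ax":0,"ay":0,"az":16,"x":0,"y":-0.0197,"z":-0.01,"claw":100},{"ax":0,"ay":0,"az":24,"x":0,"y":-0.0197,"z":-0.02,"claw":100},{"ax":0,"ay":0,"az":32,"x":0,"y":-0.0197,"z":-0.04,"claw":100},{"ax":0,"ay":0,"az":40,"x":0,"y":-0.0197,"z":-0.06,"claw":100},{"ax":0,"ay":0,"az":43.5,"x":0,"y":-0.0197,"z":-0.08,"claw":100},{"ax":0,"ay":0,"az":43.5,"x":0,"y":-0.0197,"z":-0.08,"claw":100},{"ax":0,"ay":0,"az":43.5,"x":0,"y":-0.0197,"z":-0.08,"claw":100},{"ax":0,"ay":0,"az":43.5,"x":0,"y":-0.0197,"z":-0.08,"claw":100}])

```text
time_s: 9.8
tool_pos: [0.5427, -0.1141, 0.171]
tool_rot: [-180.0, 0.1, -155.8]
force: [0.2, -0.1, -0.3]
grip_width: 0.0868
```

Run:
```python
from h import *
o=status.get_obs();print(o['time_s'],o['tool_pos'],o['tool_rot'],o['qpos'],o['force'],o['grip_width'])
im=vision.read_camera('wrist');cv2.imwrite('pics/w7.png',im[:,:,::-1])
im=vision.read_camera('scene');crop(im,180,100,340,270,4,'pics/s7.png')
```

```text
9.8 [ 0.54267851 -0.11410615  0.1710044 ] [-1.79970311e+02  7.31328738e-02 -1.55827505e+02] [ 42.20948674  11.96417648 -37.04936915 100.40140441   7.62249067
  70.08398851 117.33549445] [ 0.24470447 -0.11363757 -0.30650189] 0.08683947834240156
```

View pics/w7.png

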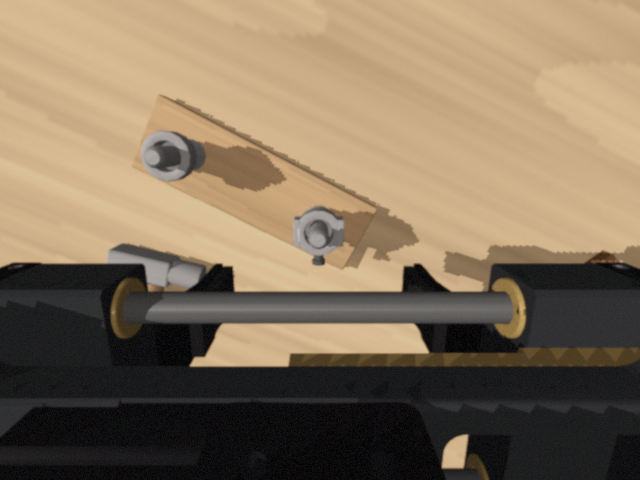

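View pics/s7.png

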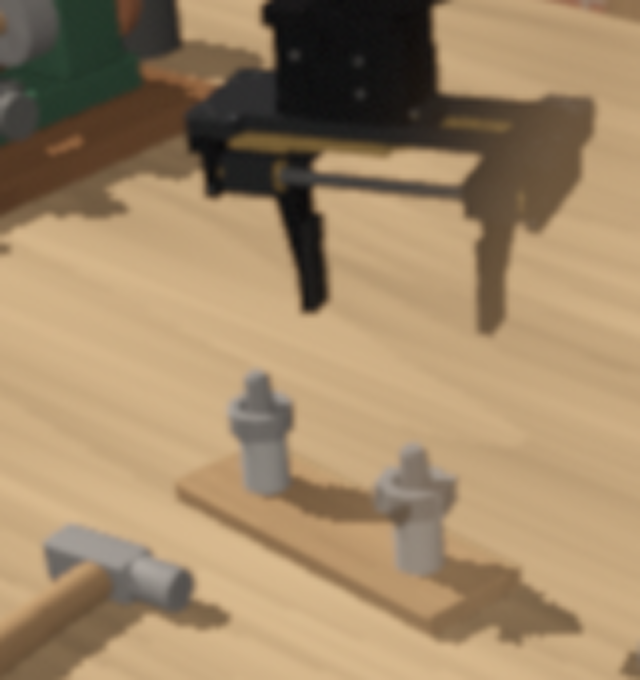

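Run:
```python
from h import *
im=cv2.imread('pics/w7.png')[:,:,::-1]
crop(im,280,195,360,275,8,'pics/w7c.png')
o=status.get_obs();c=cam('wrist',o)
for P in [(.541,-.1138,.066),(.5665,-.1023,.0635),(.541,-.1138,.086)]: print((proj(c,P)-[280,195]+.44)*8)
```

```text
[309.21376952 318.56466329]
[309.27671193 575.22215921]
[309.31311268 374.23947722]
```

View pics/w7c.png

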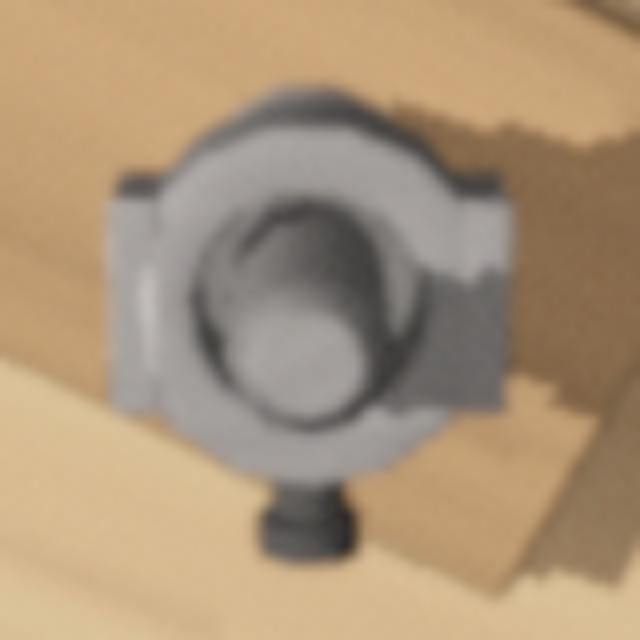

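Request:
step_arm(series=[{"ax":0,"ay":0,"az":0,"x":-0.0022,"y":0,"z":-0.02,"claw":100},{"ax":0,"ay":0,"az":0,"x":-0.0022,"y":0,"z":-0.05,"claw":100},{"ax":0,"ay":0,"az":0,"x":-0.0022,"y":0,"z":-0.08,"claw":100},{"ax":0,"ay":0,"az":0,"x":-0.0022,"y":0,"z":-0.105,"claw":100},{"ax":0,"ay":0,"az":0,"x":-0.0022,"y":0,"z":-0.12,"claw":90},{"ax":0,"ay":0,"az":0,"x":-0.0022,"y":0,"z":-0.124,"claw":80},{"ax":0,"ay":0,"az":0,"x":-0.0022,"y":0,"z":-0.124,"claw":70},{"ax":0,"ay":0,"az":0,"x":-0.0022,"y":0,"z":-0.124,"claw":65},{"ax":0,"ay":0,"az":0,"x":-0.0022,"y":0,"z":-0.124,"claw":60}])

```text
time_s: 10.8
tool_pos: [0.5408, -0.1147, 0.0475]
tool_rot: [-179.9, 0.1, -155.8]
force: [-0.7, -0.3, -1.9]
grip_width: 0.057
```

Request:
step_arm(series=[{"ax":0,"ay":0,"az":0,"x":0,"y":0,"z":0,"claw":54},{"ax":0,"ay":0,"az":0,"x":0,"y":0,"z":0,"claw":50},{"ax":0,"ay":0,"az":0,"x":0,"y":0,"z":0,"claw":46}], squeeze=10)

```text
time_s: 11.1
tool_pos: [0.5398, -0.1145, 0.0464]
tool_rot: [-180.0, 0.0, -155.8]
force: [0.2, 0.5, 0.8]
grip_width: 0.0432
```

Run:
```python
from h import *
o=status.get_obs();print(o['time_s'],o['tool_pos'],o['tool_rot'],o['qpos'],o['force'],o['grip_width'])
```

```text
11.1 [ 0.53979314 -0.11452245  0.04637144] [-1.79981740e+02  1.84375247e-02 -1.55802924e+02] [ 39.86115763  19.74899863 -35.27818384 107.56238248  13.4922509
  56.8154268  112.92372674] [0.16556771 0.48702988 0.79383999] 0.04317229421852092
```

Request:
step_arm(series=[{"ax":0,"ay":0,"az":0,"x":0.0004,"y":0,"z":0.0006,"claw":42},{"ax":0,"ay":0,"az":0,"x":0.0004,"y":0,"z":0.0006,"claw":35},{"ax":0,"ay":0,"az":0,"x":0.0004,"y":0,"z":0.0006,"claw":20},{"ax":0,"ay":0,"az":0,"x":0.0004,"y":0,"z":0.0006,"claw":0},{"ax":0,"ay":0,"az":0,"x":0.0004,"y":0,"z":0.0006,"claw":0},{"ax":0,"ay":0,"az":0,"x":0.0004,"y":0,"z":0.0006,"claw":0}], squeeze=25)

```text
time_s: 11.7
tool_pos: [0.5399, -0.1144, 0.0466]
tool_rot: [180.0, -0.0, -155.8]
force: [-0.6, 0.1, -1.1]
grip_width: 0.0397
```

Run:
```python
from h import *
o=status.get_obs();print(o['time_s'],o['tool_pos'],o['tool_rot'],o['force'],o['grip_width'])
im=vision.read_camera('scene');crop(im,180,100,340,270,4,'pics/s8.png')
```

```text
11.7 [ 0.53994179 -0.11443345  0.0465826 ] [ 1.79987339e+02 -8.85518856e-03 -1.55799205e+02] [-0.55844623  0.06568456 -1.05815732] 0.039689286378402064
```

View pics/s8.png

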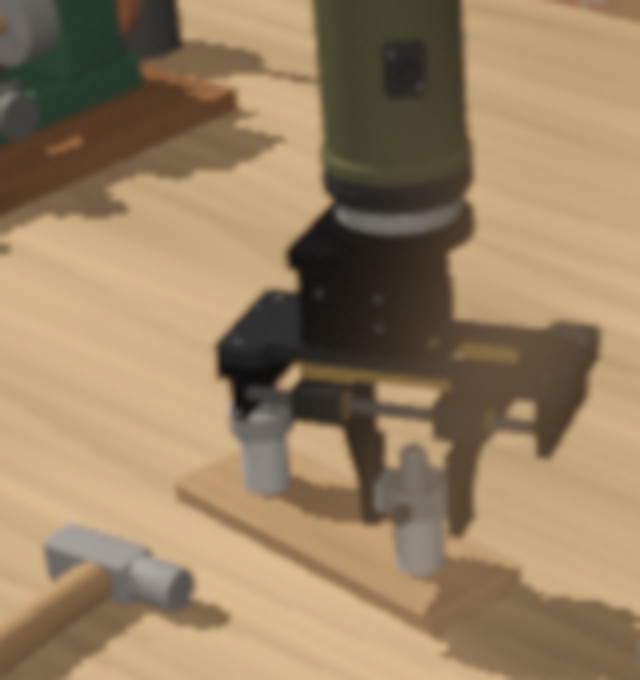

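Request:
step_arm(series=[{"ax":0,"ay":0,"az":0,"x":0,"y":0,"z":0.008,"claw":0},{"ax":0,"ay":0,"az":0,"x":0,"y":0,"z":0.02,"claw":0},{"ax":0,"ay":0,"az":0,"x":0,"y":0,"z":0.04,"claw":0},{"ax":0,"ay":0,"az":0,"x":0,"y":0,"z":0.065,"claw":0},{"ax":0,"ay":0,"az":0,"x":0,"y":0,"z":0.09,"claw":0},{"ax":0,"ay":0,"az":0,"x":0,"y":0,"z":0.12,"claw":0},{"ax":0,"ay":0,"az":0,"x":0,"y":0,"z":0.14,"claw":0},{"ax":0,"ay":0,"az":0,"x":0,"y":0,"z":0.15,"claw":0},{"ax":0,"ay":0,"az":0,"x":0,"y":0,"z":0.15,"claw":0},{"ax":0,"ay":0,"az":0,"x":0,"y":0,"z":0.15,"claw":0}], squeeze=30)

```text
time_s: 12.75
tool_pos: [0.5396, -0.1144, 0.1961]
tool_rot: [180.0, -0.0, -155.8]
force: [0.1, -0.1, -0.8]
grip_width: 0.0396
```

Run:
```python
from h import *
o=status.get_obs();print(o['time_s'],o['tool_pos'],o['tool_rot'],o['qpos'],o['force'],o['grip_width'])
im=vision.read_camera('wrist');cv2.imwrite('pics/w9.png',im[:,:,::-1])
im=vision.read_camera('scene');crop(im,180,50,340,270,3,'pics/s9.png')
```

```text
12.75 [ 0.53957576 -0.11437989  0.19610504] [ 1.79968593e+02 -4.13530249e-02 -1.55799704e+02] [ 42.8431958   10.51414613 -37.34369176  98.88694397   6.64437388
  72.88042826 118.19692236] [ 0.11939082 -0.14650469 -0.76977642] 0.03958987468444132
```

View pics/w9.png

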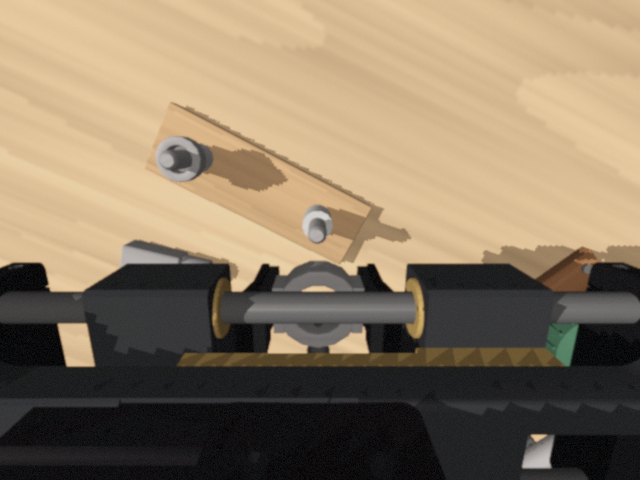

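View pics/s9.png

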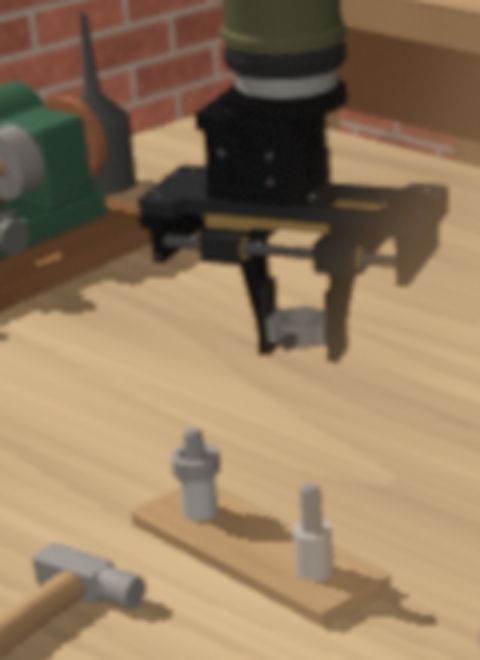

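Run:
```python
from h import *
p=vision.camera_params('wrist');T=np.linalg.inv(p['tool_from_camera']);f=240/np.tan(np.radians(p['fovy']/2))
def pr(P):
    q=T@np.r_[P,1];return np.array([f*q[0]/q[2]+p['cx'],f*q[1]/q[2]+p['cy']])
for d in (0,-.0006,-.002):
    print(d,[pr([d+a,0,z]).round(1) for a,z in ((.019,-.0194),(.019,-.0034),(-.019,-.0194),(.0115,-.0194),(-.0115,-.0194),(-.0115,-.0034),(-.028,-.0165))], pr([d,.019,-.0194]))
im=cv2.imread('pics/w9.png')[:,:,::-1]
crop(im,240,250,400,365,5,'pics/w9c.png')
```

```text
0 [array([315.7, 269.3]), array([315.9, 257.2]), array([315.7, 348.5]), array([315.7, 285.8]), array([315.7, 333.7]), array([315.9, 316.1]), array([315.8, 361.9])] [359.15587688 310.23975511]
-0.0006 [array([315.7, 270.7]), array([315.9, 258.4]), array([315.7, 349.7]), array([315.7, 287.1]), array([315.7, 334.9]), array([315.9, 317.2]), array([315.8, 363. ])] [359.11171473 311.48718138]
-0.002 [array([315.7, 273.8]), array([315.9, 261.2]), array([315.7, 352.4]), array([315.7, 290.1]), array([315.7, 337.7]), array([315.9, 319.8]), array([315.8, 365.6])] [359.00902303 314.38786256]
```

View pics/w9c.png

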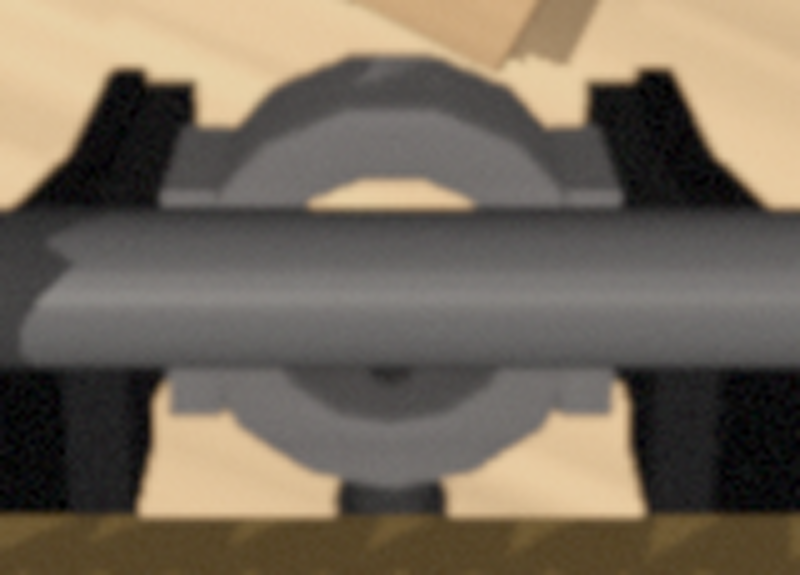

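Request:
step_arm(series=[{"ax":0,"ay":0,"az":-3,"x":0,"y":0.02,"z":0,"claw":0},{"ax":0,"ay":0,"az":-8,"x":0,"y":0.05,"z":0,"claw":0},{"ax":0,"ay":0,"az":-13,"x":0.001,"y":0.085,"z":0,"claw":0},{"ax":0,"ay":0,"az":-18,"x":0.001,"y":0.12,"z":0,"claw":0},{"ax":0,"ay":0,"az":-24,"x":0.002,"y":0.155,"z":0,"claw":0},{"ax":0,"ay":0,"az":-30,"x":0.002,"y":0.19,"z":0,"claw":0},{"ax":0,"ay":0,"az":-36,"x":0.003,"y":0.225,"z":0,"claw":0},{"ax":0,"ay":0,"az":-41,"x":0.003,"y":0.255,"z":0,"claw":0},{"ax":0,"ay":0,"az":-45,"x":0.0038,"y":0.28,"z":0,"claw":0},{"ax":0,"ay":0,"az":-48,"x":0.0038,"y":0.295,"z":0,"claw":0},{"ax":0,"ay":0,"az":-49.4,"x":0.0038,"y":0.3023,"z":0,"claw":0},{"ax":0,"ay":0,"az":-49.4,"x":0.0038,"y":0.3023,"z":-0.01,"claw":0}])

```text
time_s: 14.05
tool_pos: [0.5437, 0.1899, 0.1864]
tool_rot: [179.9, -0.0, 155.0]
force: [0.4, 0.4, -0.6]
grip_width: 0.0394
```

Request:
step_arm(series=[{"ax":0,"ay":0,"az":0,"x":0,"y":0,"z":-0.015,"claw":0},{"ax":0,"ay":0,"az":0,"x":0,"y":0,"z":-0.03,"claw":0},{"ax":0,"ay":0,"az":0,"x":0,"y":0,"z":-0.034,"claw":0},{"ax":0,"ay":0,"az":0,"x":0,"y":0,"z":-0.034,"claw":0},{"ax":0,"ay":0,"az":0,"x":0,"y":0,"z":-0.034,"claw":0},{"ax":0,"ay":0,"az":0,"x":0,"y":0,"z":-0.034,"claw":0}])

```text
time_s: 14.65
tool_pos: [0.5444, 0.1879, 0.1534]
tool_rot: [179.9, 0.1, 154.8]
force: [0.4, 0.8, -1.2]
grip_width: 0.0396
```

Run:
```python
from h import *
o=status.get_obs();print(o['time_s'],o['tool_pos'],o['tool_rot'],o['qpos'],o['force'],o['grip_width'])
np.save('o10.npy',o,allow_pickle=True)
im=vision.read_camera('wrist');cv2.imwrite('pics/w10.png',im[:,:,::-1]);crop(im,240,250,400,365,5,'pics/w10c.png')
im=vision.read_camera('scene');cv2.imwrite('pics/s10f.png',im[:,:,::-1]);crop(im,310,200,460,320,5,'pics/s10.png')
```

```text
14.65 [0.54435922 0.18792754 0.15337889] [1.79948635e+02 6.01283384e-02 1.54790012e+02] [ 14.6790302   16.8586445  -42.5476726   98.50565943  12.12101552
  69.26172721  33.8391206 ] [ 0.40789896  0.76287987 -1.22253117] 0.039634916577003146
```

View pics/w10c.png

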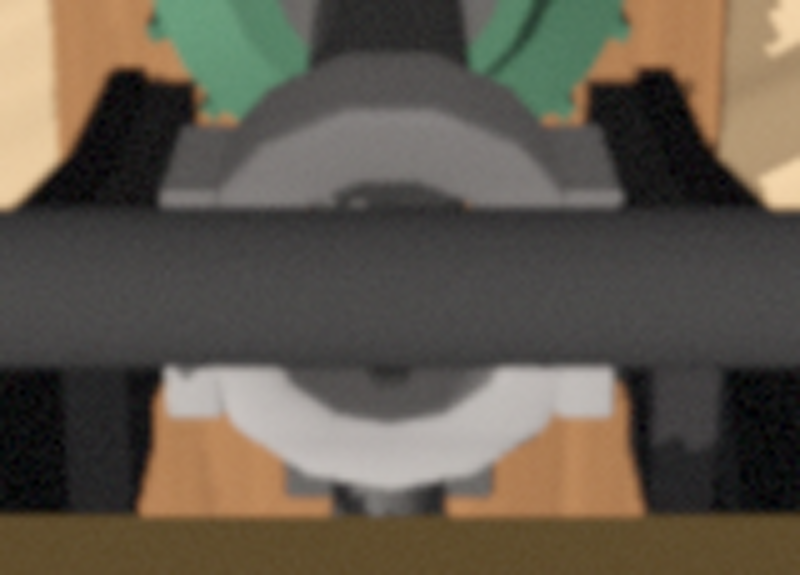

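View pics/s10.png

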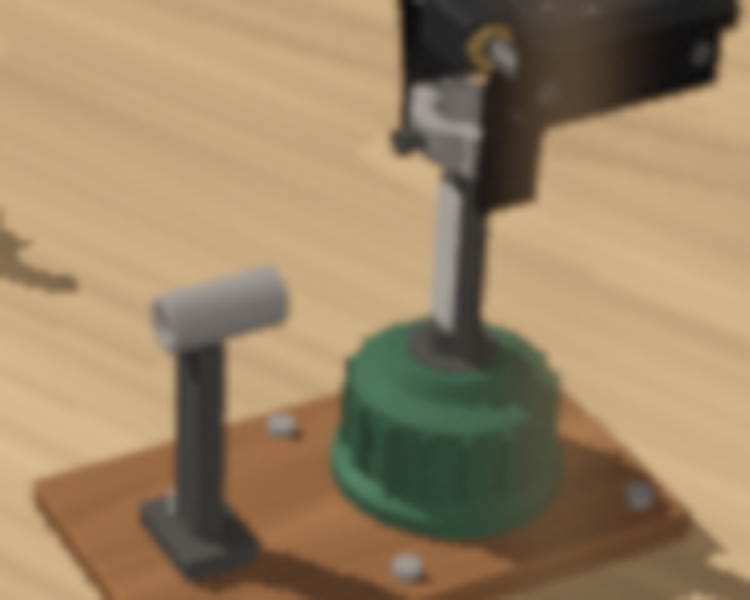

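Run:
```python
from h import *
s=cam('scene'); K=lambda q:((q-[310,200])+.4)*5
im=cv2.imread('pics/s10f.png'); crop(im[:,:,::-1],380,208,420,250,15,'pics/s10c.png')
g=cv2.cvtColor(im,cv2.COLOR_BGR2GRAY)
for v in (238,240,243,246,250): print(v,g[v,392:412])
for v in (218,221,224,226,228,230): print(v,g[v,385:412])
e=s[2]
def sil(c,r,z):
    out=[]
    for a in np.radians(np.arange(0,360,2)): out.append(proj(s,(c[0]+r*np.cos(a),c[1]+r*np.sin(a),z)))
    out=np.array(out); return out[:,0].min(),out[:,0].max(),proj(s,(*c,z))
for A in [(.5445,.1878)]:
  print('shaft',[sil(A,.01,z) for z in (.14,.12)])
C=(.5444+.0005,.1879-.0003)
print('collar',sil(C,.019,.157),sil(C,.019,.173))
n=np.array([.905,-.426])
for h in (.0055,-.0055): 
  p=np.array(C)+.028*n; print('screw',proj(s,(*p,.165)))
p=np.array(C)+.0225*n
```

```text
238 [170 172 176 178 178 170 161 155 143 110  70  54  48  33  27  29  31  34
  38  43]
240 [172 171 171 172 170 166 159 158 155 137  93  58  45  32  27  29  34  41
  48  59]
243 [171 171 171 171 169 164 159 157 151 129  84  58  55  50  57  97 142 168
 174 177]
246 [172 173 172 172 169 163 159 157 148 120  77  57  55  55  67 111 153 172
 177 178]
250 [174 174 174 174 169 162 159 156 142 105  68  56  56  55  75 126 162 169
 169 169]
218 [176 176 175 172 155 110  74 110 145 153 148 136 115 102  98 100 102 104
 104 102  90  65  39  31  31  35  39]
221 [170 170 170 167 149  99  83 126 154 156 148 131 105  96  99 103 104 106
 105 101  87  59  37  33  35  36  41]
224 [171 170 167 161 140  94  77 107 130 144 152 154 151 144 137 130 128 127
 126 116  92  57  34  33  35  37  41]
226 [175 171 156 121  92  77  72  76  85 100 115 123 127 128 132 136 140 145
 151 146 125  78  39  34  34  36  41]
228 [180 177 159 113  73  63  58  58  59  67  89 107 109 107 105 104 104 113
 122 113  90  53  32  32  33  36  41]
230 [184 181 172 145 109  87  92 110 121 108 100 104 105 105 104 103 103 109
 117 104  75  42  30  30  34  37  42]
shaft [(np.float64(396.6813166269283), np.float64(408.0029659196932), array([402.33660961, 236.71791285])), (np.float64(396.07488075746204), np.float64(407.27624039551836), array([401.67014521, 246.19720077]))]
collar (np.float64(391.8574905372905), np.float64(413.57219579767536), array([402.69300459, 228.55462324])) (np.float64(392.3145019603178), np.float64(414.21951107785554), array([403.24461695, 220.68213665]))
screw [389.10621614 228.19610255]
screw [389.10621614 228.19610255]
```

View pics/s10c.png

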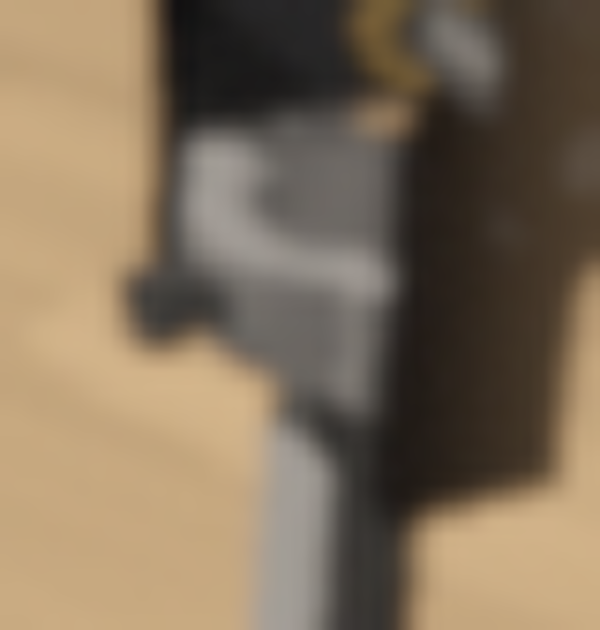

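Request:
step_arm(series=[{"ax":0,"ay":0,"az":0,"x":0,"y":0,"z":-0.005,"claw":0},{"ax":0,"ay":0,"az":0,"x":0,"y":0,"z":-0.01,"claw":0},{"ax":0,"ay":0,"az":0,"x":0,"y":0,"z":-0.013,"claw":0},{"ax":0,"ay":0,"az":0,"x":0,"y":0,"z":-0.015,"claw":0},{"ax":0,"ay":0,"az":0,"x":0,"y":0,"z":-0.015,"claw":0}])

```text
time_s: 15.25
tool_pos: [0.5436, 0.1878, 0.1372]
tool_rot: [-180.0, -0.0, 154.8]
force: [0.7, -0.7, -0.9]
grip_width: 0.0396
```

Request:
step_arm(series=[{"ax":0,"ay":0,"az":0,"x":0,"y":0,"z":-0.004,"claw":0},{"ax":0,"ay":0,"az":0,"x":0,"y":0,"z":-0.008,"claw":0},{"ax":0,"ay":0,"az":0,"x":0,"y":0,"z":-0.012,"claw":0},{"ax":0,"ay":0,"az":0,"x":0,"y":0,"z":-0.012,"claw":0},{"ax":0,"ay":0,"az":0,"x":0,"y":0,"z":-0.012,"claw":0}])

```text
time_s: 15.75
tool_pos: [0.5438, 0.1879, 0.1255]
tool_rot: [-180.0, -0.0, 154.8]
force: [0.2, 0.1, -2.0]
grip_width: 0.0396
```

Request:
step_arm(series=[{"ax":0,"ay":0,"az":0,"x":0,"y":0,"z":-0.005,"claw":0},{"ax":0,"ay":0,"az":0,"x":0,"y":0,"z":-0.01,"claw":0},{"ax":0,"ay":0,"az":0,"x":0,"y":0,"z":-0.015,"claw":0},{"ax":0,"ay":0,"az":0,"x":0,"y":0,"z":-0.019,"claw":0},{"ax":0,"ay":0,"az":0,"x":0,"y":0,"z":-0.0218,"claw":0},{"ax":0,"ay":0,"az":0,"x":0,"y":0,"z":-0.0218,"claw":0},{"ax":0,"ay":0,"az":0,"x":0,"y":0,"z":-0.0218,"claw":0},{"ax":0,"ay":0,"az":0,"x":0,"y":0,"z":-0.0218,"claw":0}])

```text
time_s: 16.55
tool_pos: [0.544, 0.188, 0.1041]
tool_rot: [180.0, 0.0, 154.8]
force: [-0.3, -0.7, -0.8]
grip_width: 0.0395
```

Run:
```python
from h import *
o=status.get_obs();print(o['time_s'],o['tool_pos'],o['tool_rot'],o['qpos'],o['force'],o['wrist_torque'],o['grip_width'])
im=vision.read_camera('wrist');crop(im,240,240,400,365,5,'pics/w11c.png')
im=vision.read_camera('scene');cv2.imwrite('pics/s11f.png',im[:,:,::-1]);crop(im,320,200,440,320,6,'pics/s11.png')
im=vision.read_camera('top');crop(im,200,180,340,320,4,'pics/t11.png')
```

```text
16.55 [0.54400393 0.18796168 0.10413543] [1.79980750e+02 2.19292489e-02 1.54802507e+02] [ 13.60306575  19.7609054  -41.65726015 101.40622703  14.45150186
  64.26741209  32.09032786] [-0.29508048 -0.72133058 -0.8456811 ] [ 0.10744247 -0.14501319 -0.01186436] 0.039531961928545335
```

View pics/w11c.png

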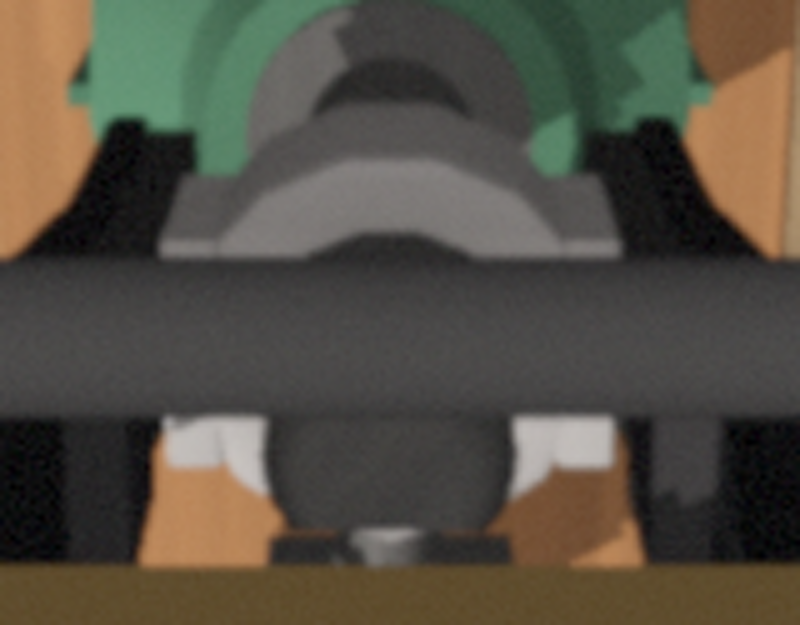

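View pics/s11.png

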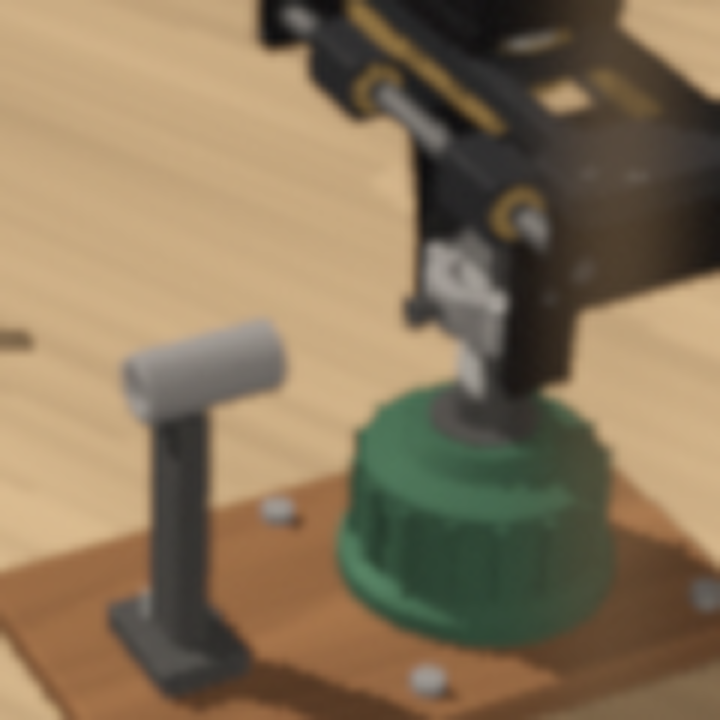

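Run:
```python
from h import *
s=cam('scene'); n=np.array([.905,-.426]);A=np.array([.5442,.1879])
for z in (.108,.115,.122): print(z,proj(s,(*(A+.028*n),z)))
print('guide far/near at .115',proj(s,(*(A+.075*n),.115)),proj(s,(*(A+.12*n),.115)))
o=status.get_obs();print(o['time_s'],o['tool_pos'],o['force'],o['joint_velocities'].round(2),o['grip_width'])
```

```text
0.108 [387.9598124  255.45028698]
0.115 [388.14141453 252.17931048]
0.122 [388.32436693 248.88401329]
guide far/near at .115 [364.88270413 258.54267565] [341.88872754 264.83361213]
16.7 [0.54401081 0.18788974 0.1041155 ] [-0.01388035 -0.10958958 -0.52885561] [-0.01  0.08  0.   -0.01  0.08  0.08  0.09] 0.039459321201618415
```

View pics/t11.png

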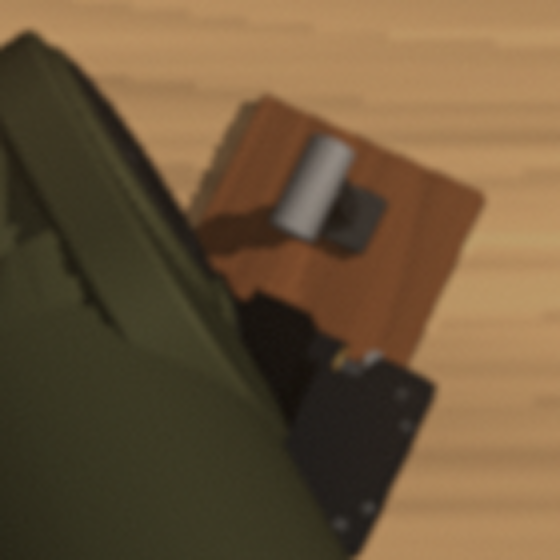

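```bash
python3 -c "
from cell import workorder
print(workorder.sign_off())"
```

```text
the job is handed in; nothing more can be done
None
```

The job is handed in at about 16.7 s. The gripper is still holding the collar round the shaft. Sign-off reports no verdict, so the results below are my own last checks.

**What I did:**
- I pinched the shaft across its flat and turned it about 48° clockwise, so the flat faces the guide. I then lifted the collar off its post.
- I lowered it over the shaft with the screw pointing at the guide tube, gripping it at 30 N.
- I never touched the spacer, hammer or screwdriver.

**Last checks:**
- **Flat:** after the turn, the wrist and scene pictures showed it facing the guide. The tool yaw at the pinch matched the board's yaw of −25.2° to within about half a degree. I did not re-measure the flat once the collar was on; the collar hides it.
- **Collar height:** mid-height about 115.5 mm from the arm reading. The scene picture, judged by the screw head, gave about 116 mm against the 115 mm wanted.
- **Screw direction and tilt:** the screw points at the guide within about 1°, taking the gripper's yaw. The tool tilt is under 0.1°.
- **Forces:** no side force showed while lowering. The only remaining force at rest was under 1 N downward, close to the collar's weight. The finger opening was 39.5 mm on the 40 mm lands.

**Where readings disagreed:** the pinch and the cameras put the shaft axis about 1–1.5 mm apart. I aimed between the two. The collar went on freely, and the bore clearance of 1.5 mm keeps its centre within the 4 mm limit.

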